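# Lock the tall height stop on the joiner's bench

## Robot

A 7-joint arm with a two-finger parallel gripper is mounted at the origin on the work surface. World frame = base frame: x ahead of the robot, y to its left, z up, the work surface at z = 0. Lengths are in m, angles in rad, forces in N, time in s.
With the tool pointing down it reaches from about 0.425 to 0.925 m from the base axis. Payload 6.8 kg.
Tool frame: the origin (TCP) lies at the very end of the fingers, on their centre line; the grasp point (between the pads) lies 19 mm behind it; z points along the fingers, y is the line along which they close (so a half turn about z gives the same grasp; the last joint's range is limited). The gripper opens to 85 mm and grips with 20 to 120 N. Pads are 22 mm wide; open, the fingers measure 114 mm over their backs; the gripper's body (76 mm by 85 mm) begins 54 mm behind the grasp point. The pads swing forward as they close: fully open they stand 13 mm farther back than shut.
Start: joints at [1.211, 0.477, 0.022, 1.555, -0.011, 1.109, -0.083], TCP at [0.168, -0.654, 0.231] pointing down, gripper open.
Joint ranges: [-2.96, 2.96], [-0.34, 2.1], [-1.41, 1.46], [0.24, 2.44], [-1.37, 4.51], [0.17, 1.92], [-2.96, 2.96]. Speed limits (rad/s): [2.39, 2.39, 3.14, 3.14, 3.14, 3.14, 3.14].

## Interface

Orientations are given as a unit quaternion [w, x, y, z].
In Python, from station import bot gives the robot as it stands.
- The arm moves only by the tool jog_arm, never from a script. Its argument "motion" is a list of rows, each a list of 7 numbers: the turn, a rotation vector about the tool's x, y, z in rad, then the shift along the tool's x, y, z in mm, then the finger opening in mm, from 0 to 85.4. A call has 1 to 10 rows; each row is the pose to reach, as a shift and turn from the pose commanded when the call began, along the tool's axes at that moment; what a row does not reach only later rows make up. A row lasts 1/8 s, in which the tool goes at most 62.5 mm and 10.7 degrees, less where a joint would pass 70% of its speed; a pose out of reach is approached as far as the arm can. A call with a gripper value outside its range is refused whole. The fingers move at their own pace and stop on an object; "grip_force" is the grip in N (left out, the last holds). Time passes only in rows, so rows that repeat a pose let the fingers close. It gives the time, the measured TCP pose, the force, the opening and the grip force at its end, in the units of the state.
- bot.get_obs(): the state, without advancing time (a new reading comes with each control period).
- bot.read_camera(name): name is "side" or "top" or "wrist"; returns a dict with "pixels" (420x560x3 uint8, red, green, blue), "camera_matrix" (3x3 intrinsics, pixels), "T" (4x4, takes a point from camera to world coordinates); the wrist camera has in their place "tool_from_camera" (4x4, takes a point from camera to tool coordinates, whose origin is the TCP and whose axes are the flange's). Camera axes: x right, y down, z forward; pixel columns grow to the right and rows downward; lengths in m; the calibration is good to about 2 mm. A picture is of the moment at which its call begins: read the wrist's pose just before it. There is no depth.
- bot.hand_in(): hands the job in; it is judged then, once.
Trained networks look in a picture, given as the dict that the camera call returned (one of the last four; its "shot" number tells which), for a name from the list of things; names that differ only in an ending like _2 or _b are one class to them, and where a whole thing is asked for, a point or a joint stands for the part that bears it (a point fixed in the world has none). Each returns a list of dicts, best first, with "score" (0 to 1); they miss things now and then, are a little off and sometimes report something else, mostly with a low value. They report only what shows in the picture. A call takes as long as a camera call. They do not tell look-alikes from the thing itself.
- bot.spot_in(thing, picture): "xy" ([column, row] in pixels, amid what is visible of it).
- bot.tip_of(thing, picture): "xy" ([column, row] in pixels: a listed point, or the origin of a listed thing).
The state is a dict: "t": time; "q": joint angles; "joint_vel": joint speeds; "joint_torque": joint torques, N m; "eef_pos": TCP position; "tool_rot": TCP orientation; "contact_force": force on the tool from outside, world axes, zero at the start; "torque": the same for the moment, N m; "gripper_width": opening from 0.0 (shut) to 1.0 (fully open); "grasp_force": force on a finger pad.
Only numpy, scipy, OpenCV 4.12 (cv2) and the standard library are available. Lean on these libraries where they do the work, as an engineer would, in place of code of your own. Each camera call takes 0.05 s, during which the arm holds its last target. There are 200 camera calls.

## Task

Two height stops are fixed to the bench, each a wooden block with an upright screw and a bar-handled jam nut. The one whose screw stands tall out of its nut has just been set: lock it by turning its jam nut clockwise, seen from above, until it comes up tight, which is when its bar lies lengthwise along the block (less than a quarter turn away), without turning the screw itself. Leave the nut of the short stop as it is.

Things in the scene. Friction and masses are not known exactly. Their poses are not given: they have to be found in the camera images.
- jam_nut (a joint): Jam nut of the tall stop: its angle on the screw in rad, growing clockwise seen from above, to a hard stop at 1.4 where it is tight and its bar lies along the block's length. Starts between 0 and 0.6, turns with light friction (0.06 N m), stays where it is left and does not visibly rise or sink.
- jam_nut_bar (a point): Centre of the bar of the tall stop's jam nut, on the vertical screw axis, 71 mm above the bench. The dark steel bar turns with the nut: 64 mm long along this point's x, 16 mm wide along y with flat sides, 22 mm high (60 to 82 mm above the bench). Below it, a round hub 24 mm and flange 38 mm wide, on a steel plate 49 mm above the bench, on a fixed wooden block 120 x 80 mm.
- stop_screw (a joint): The tall stop's upright bright steel screw, 10 mm thick, standing 30 mm out of the bar's top, to 112 mm above the bench. Its angle in the block in rad, clockwise positive, 0 as set. Held stiffly (2.5 N m): the nut turns on it freely, but forced past tight the nut drags it along.
- short_nut (a joint): The like jam nut on the otherwise equal short stop, whose screw stands only 5 mm out of the bar; in rad, clockwise positive, starting at 0.7. To be left as it is.
Mind the look-alikes: they are no part of the job. Leave any orange look-alike of the part that bears jam_nut alone.

How it is judged:
By the outcome, as a careful person would: the job done as asked, in the order asked, and still so for the second after the job is handed in, with the robot touching nothing.
It also fails if it takes over 35 s, if anything falls off the work surface, if the arm or the gripper's body presses on something with over 40 N, if the wrist force passes 120 N, or if a joint passes its speed limit or range.

## Working session

There is one attempt and no reset: what is moved stays moved. The work goes in short steps, Python scripts to look and compute and a tool call to move; the robot and the scene stay as the last step left them, time stands still between calls to the robot, and variables do not carry over. Pictures are saved under pics/ and viewed, at most 10 in all, crops included, and the job is handed in when it is done.

Besides the shell and the picture viewer there is one more tool, called as name(argument=value, ...) on one line, values as JSON. jog_arm: Moves the arm, as the interface text tells. Its arguments: {"type":"object","properties":{"motion":{"type":"array"},"grip_force":{"type":"number"}},"required":["motion"]}

```bash
mkdir -p pics; cat > h.py <<'E'
import numpy as np,cv2
from station import bot
from scipy.spatial.transform import Rotation as R
def ray(p,xy,z,T=None):
    T=p["T"] if T is None else T
    d=T[:3,:3]@np.linalg.inv(p["camera_matrix"])@[xy[0],xy[1],1]
    o=T[:3,3]; return o+d*(z-o[2])/d[2]
def wT(o,p):
    w,x,y,z=o["tool_rot"]; T=np.eye(4); T[:3,:3]=R.from_quat([x,y,z,w]).as_matrix(); T[:3,3]=o["eef_pos"]
    return T@np.array(p["tool_from_camera"])
def save(p,n): cv2.imwrite("pics/"+n,p["pixels"][:,:,::-1])
E
python3 - <<'E'
from h import *
np.set_printoptions(precision=4,suppress=True)
o=bot.get_obs();print(o)
ps=[]
for n in("top","side"):
    p=bot.read_camera(n);ps.append(p["pixels"])
    for t in("jam_nut_bar","stop_screw","short_nut"):
        for f in("tip_of","spot_in"):
            try:
                for r in getattr(bot,f)(t,p)[:4]: print(n,f,t,np.round(r["xy"],1),round(r["score"],2),ray(p,r["xy"],.071))
            except Exception as e: print(n,f,t,e)
cv2.imwrite("pics/a.png",cv2.resize(np.hstack(ps),(800,300))[:,:,::-1])
cv2.imwrite("pics/top.png",ps[0][:,:,::-1]);cv2.imwrite("pics/side.png",ps[1][:,:,::-1])
E
```

```text
{'t': 0.0, 'q': array([ 1.2109,  0.4778,  0.0223,  1.5565, -0.0115,  1.1093, -0.0831]), 'joint_vel': array([ 0.0007,  0.0008, -0.    ,  0.0001,  0.0021, -0.0004, -0.0006]), 'joint_torque': array([  0.0006, -59.6439,   1.6079, -28.119 ,   0.0125,   0.0092,
        -0.    ]), 'eef_pos': array([ 0.168 , -0.6531,  0.2304]), 'tool_rot': array([-0.0009,  0.9921,  0.1256, -0.0002]), 'contact_force': array([-0.1632,  0.8103, -0.997 ]), 'torque': array([0.0049, 0.0289, 0.0099]), 'grasp_force': 0.0, 'gripper_width': 1.0007470588678993}
top tip_of jam_nut_bar [380.1 288.2] 0.79 [ 0.2341 -0.4485  0.071 ]
top tip_of jam_nut_bar [264.7 148.3] 0.77 [ 0.5853 -0.1528  0.071 ]
top tip_of jam_nut_bar [446.5 146.7] 0.54 [ 0.5971 -0.6189  0.071 ]
top spot_in jam_nut_bar [444.2 149.8] 0.65 [ 0.5889 -0.613   0.071 ]
top spot_in jam_nut_bar [265.3 151.7] 0.62 [ 0.5764 -0.1545  0.071 ]
top spot_in jam_nut_bar [377.5 285.1] 0.6 [ 0.2417 -0.442   0.071 ]
top tip_of stop_screw it knows: jam_nut_bar
top spot_in stop_screw [446.7 148.4] 0.65 [ 0.5927 -0.6194  0.071 ]
top spot_in stop_screw [265.9 150.5] 0.56 [ 0.
[... 203 characters left out ...]
ip_of jam_nut_bar [221.1 202.7] 0.74 [ 0.5803 -0.1671  0.071 ]
side tip_of jam_nut_bar [371.4 184.2] 0.74 [ 0.2424 -0.428   0.071 ]
side tip_of jam_nut_bar [288.  122.4] 0.42 [ 0.5987 -0.6224  0.071 ]
side spot_in jam_nut_bar [222.5 204.7] 0.66 [ 0.5725 -0.1616  0.071 ]
side spot_in jam_nut_bar [373.3 185.6] 0.6 [ 0.2356 -0.4242  0.071 ]
side tip_of stop_screw it knows: jam_nut_bar
side spot_in stop_screw [377.3 184.5] 0.69 [ 0.2271 -0.4341  0.071 ]
side spot_in stop_screw [291.8 124.5] 0.54 [ 0.5818 -0.6161  0.071 ]
side spot_in stop_screw [222.5 203.7] 0.53 [ 0.5747 -0.1652  0.071 ]
side tip_of short_nut it knows: jam_nut_bar
side spot_in short_nut [165.4 288.3] 0.71 [0.535  0.1495 0.071 ]
```

View pics/top.png

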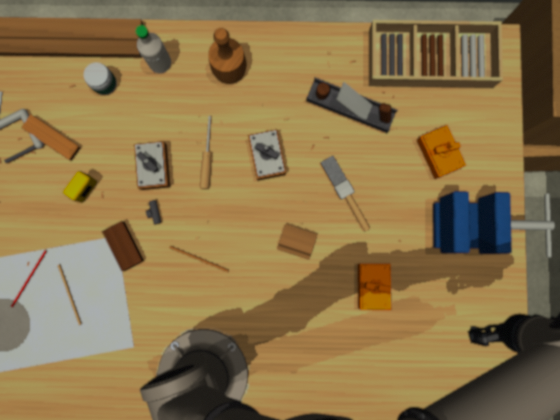

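View pics/side.png

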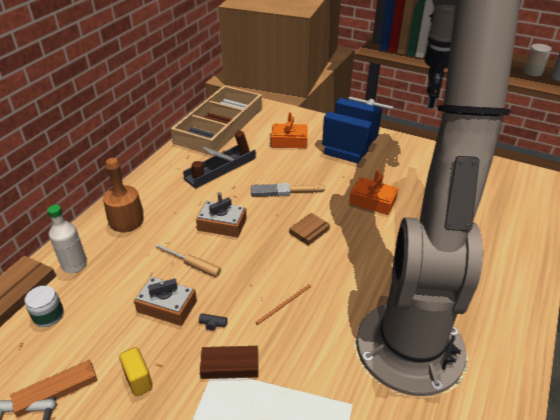

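The top view shows the tall stop at about px (266,150), which is world (0.583,-0.16). The short stop is at (150,163), and two orange look-alikes are at (441,150) and (376,287). The side view agrees: the screw stands tall at (221,200). I'm moving over the tall stop now.

jog_arm(motion=[[0,0,0,50,-36,-20,85],[0,0,0,100,-72,-20,85],[0,0,0,150,-108,-20,85],[0,0,0,200,-144,-20,85],[0,0,0,250,-180,-20,85],[0,0,0,300,-216,-20,85],[0,0,0,350,-252,-20,85],[0,0,0,400,-288,-20,85],[0,0,0,450,-324,-20,85],[0,0,0,500,-360,-20,85]], grip_force=25)

```text
t: 1.75
eef_pos: [0.5639, -0.1791, 0.2517]
tool_rot: [0.0, 0.992, 0.125, 0.0]
contact_force: [0.8, -1.7, -0.8]
gripper_width: 0.995
grasp_force: 0.0
```

```bash
python3 - <<'E'
from h import *
np.set_printoptions(precision=4,suppress=True)
o=bot.get_obs();p=bot.read_camera("wrist");save(p,"w1.png")
print(o["t"],o["eef_pos"],o["tool_rot"],o["q"]);print(p["tool_from_camera"])
T=wT(o,p)
for f in("tip_of","spot_in"):
  for r in getattr(bot,f)("jam_nut_bar",p)[:3]: print(f,np.round(r["xy"],1),round(r["score"],2),ray(p,r["xy"],.071,T))
E
```

```text
1.75 [ 0.5639 -0.1791  0.2517] [0.0003 0.9921 0.1254 0.0003] [ 0.3977  0.3349 -0.2481  1.7256  0.0914  1.0916 -1.1986]
[[ 0.0005 -0.9563 -0.2925  0.0748]
 [ 1.      0.0004  0.0005  0.0005]
 [-0.0004 -0.2925  0.9563 -0.1436]
 [ 0.      0.      0.      1.    ]]
spot_in [271.6 161.8] 0.92 [ 0.5847 -0.1627  0.071 ]
spot_in [265.3 160.8] 0.23 [ 0.5842 -0.1572  0.071 ]
```

View pics/w1.png

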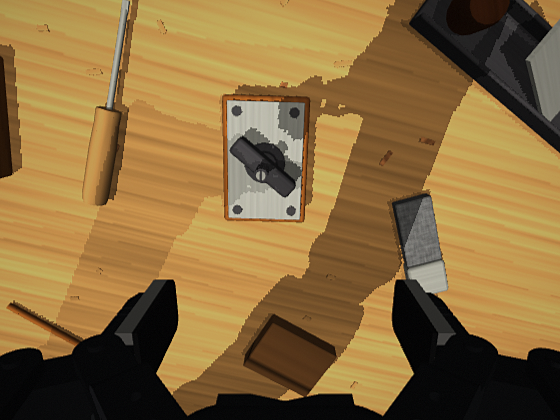

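The wrist view shows the tall stop: the bar runs from about (235,144) to (291,187) at the top face, and the screw tip is at (261,175). The block's plate corners are at (227,99), (307,101), (302,220) and (226,217).

```bash
python3 - <<'E'
from h import *
np.set_printoptions(precision=4,suppress=True)
o=bot.get_obs();p=bot.read_camera("wrist");T=wT(o,p)
g=lambda xy,z:ray(p,xy,z,T)
a,b=g((235,144),.082),g((290.5,187),.082)
d=b-a;print("bar c",(a+b)/2,"len",np.linalg.norm(d),"yaw",np.degrees(np.arctan2(d[1],d[0])))
print("screw",g((261,175),.112))
sc=[g(x,.049) for x in((237,110),(294,113),(291,211),(237,210))]
c=np.mean(sc,0);l=sc[0]+sc[1]-sc[2]-sc[3];print("screws c",c,"yaw",np.degrees(np.arctan2(l[1],l[0])))
print("tool x yaw",np.degrees(np.arctan2(*(R.from_quat(np.roll(o["tool_rot"],-1)).as_matrix()[[1,0],0]))))
im=p["pixels"][85:235,190:340];cv2.imwrite("pics/c1.png",cv2.resize(im,(600,600),interpolation=cv2.INTER_CUBIC)[:,:,::-1])
E
```

```text
bar c [ 0.5823 -0.1531  0.082 ] len 0.059163683241997354 yaw -113.38297553376586
screw [ 0.5802 -0.1536  0.112 ]
screws c [ 0.5796 -0.1533  0.049 ] yaw 13.10731624281121
tool x yaw 14.848528854026858
```

View pics/c1.png

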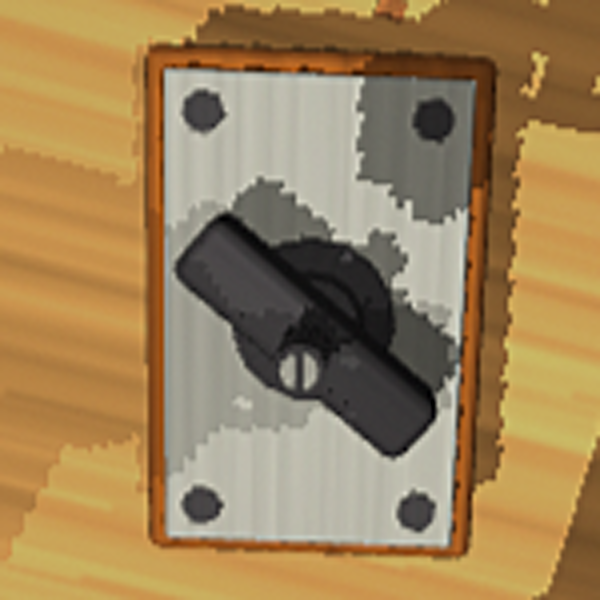

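jog_arm(motion=[[0,0,-0.165,6,-5,20,60],[0,0,-0.33,12,-10,40,60],[0,0,-0.495,18,-15,60,60],[0,0,-0.66,22,-20.5,80,60],[0,0,-0.815,22,-20.5,105,60],[0,0,-0.815,22,-20.5,122,60],[0,0,-0.815,22,-20.5,122,60]])

```text
t: 2.82
eef_pos: [0.5775, -0.1564, 0.1281]
tool_rot: [-0.001, 0.862, 0.506, -0.001]
contact_force: [0.6, -0.2, -0.1]
gripper_width: 0.706
grasp_force: 0.0
```

```bash
python3 - <<'E'
from h import *
np.set_printoptions(precision=4,suppress=True)
o=bot.get_obs();p=bot.read_camera("wrist");save(p,"w2.png")
print(o["t"],o["eef_pos"],o["tool_rot"],o["q"],p["tool_from_camera"][:3])
T=wT(o,p)
# where the bar axis ideally shows
i=p["pixels"].copy();Ti=np.linalg.inv(T)
Rt=R.from_quat(np.roll(o["tool_rot"],-1)).as_matrix()
for s in(-32,32):
  for w in(-8,8):
    c=np.array([*o["eef_pos"][:2],.082])+Rt[:,0]*s/1e3+Rt[:,1]*w/1e3
    q=p["camera_matrix"]@(Ti[:3,:3]@c+Ti[:3,3]);q=q[:2]/q[2];print(q)
    cv2.circle(i,tuple(int(v) for v in q),4,(255,0,0),1)
cv2.imwrite("pics/w2o.png",i[:,:,::-1])
E
```

```text
2.825 [ 0.5775 -0.1564  0.1281] [-0.0007  0.8623  0.5064 -0.0012] [ 0.4557  0.498  -0.389   1.8129  0.2378  0.8795 -0.5526] [[ 0.0005 -0.9562 -0.2928  0.0744]
 [ 1.      0.0004  0.0005  0.0005]
 [-0.0004 -0.2928  0.9562 -0.1436]]
[269.8133 295.2703]
[297.7321 295.2786]
[268.4462 185.9424]
[299.0641 185.9559]
```

View pics/w2o.png

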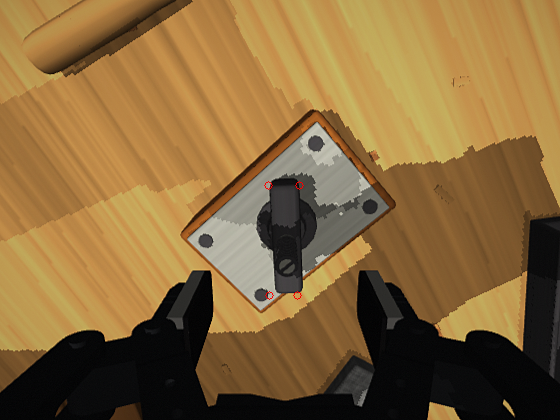

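The bar lies along the tool's x axis, at px (285,178) to (288,293), and needs about +3 mm in x and +1 mm in y. I'll descend so the fingertips sit at bar height, above the flange, and then close.

jog_arm(motion=[[0,0,0,3,1,20,60],[0,0,0,3,1,45,60],[0,0,0,3,1,64,60],[0,0,0,3,1,64,8],[0,0,0,3,1,64,8],[0,0,0,3,1,64,8],[0,0,0,3,1,64,8],[0,0,0,3,1,64,8]], grip_force=25)

```text
t: 3.88
eef_pos: [0.5811, -0.1522, 0.0662]
tool_rot: [-0.0, 0.861, 0.509, 0.0]
contact_force: [-4.8, 3.0, 6.7]
gripper_width: 0.18
grasp_force: 28.2
```

```bash
python3 - <<'E'
from h import *
np.set_printoptions(precision=4,suppress=True)
o=bot.get_obs();print(o)
E
```

```text
{'t': 3.875, 'q': array([ 0.4267,  0.5817, -0.3639,  1.8448,  0.2852,  0.7665, -0.5932]), 'joint_vel': array([ 0.0006, -0.0006,  0.0009,  0.0024, -0.0013,  0.0004, -0.0012]), 'joint_torque': array([  1.1906, -54.8824,  -2.7636, -22.2695,   0.8367,  -1.3143,
         0.0446]), 'eef_pos': array([ 0.5811, -0.1522,  0.0662]), 'tool_rot': array([-0.0002,  0.861 ,  0.5086,  0.0001]), 'contact_force': array([-4.8202,  3.0335,  6.6837]), 'torque': array([ 0.6885,  0.9248, -0.0039]), 'grasp_force': 28.201387524604797, 'gripper_width': 0.1795135515156272}
```

Gripped at about 16 mm, as the bar should be. Turning clockwise, which is +z of the tool.

jog_arm(motion=[[0,0,0.08,0,0,0,8],[0,0,0.16,0,0,0,8],[0,0,0.24,0,0,0,8],[0,0,0.32,0,0,0,8],[0,0,0.4,0,0,0,8],[0,0,0.48,0,0,0,8],[0,0,0.56,0,0,0,8],[0,0,0.64,0,0,0,8],[0,0,0.72,0,0,0,8],[0,0,0.72,0,0,0,8]])

```text
t: 5.12
eef_pos: [0.5829, -0.1545, 0.0663]
tool_rot: [0.001, 0.985, 0.172, 0.002]
contact_force: [2.9, -3.7, 0.1]
gripper_width: 0.18
grasp_force: 27.4
```

```bash
python3 - <<'E'
from h import *
o=bot.get_obs();print(o["eef_pos"],o["torque"],o["contact_force"],np.degrees(2*np.arctan2(o["tool_rot"][2],o["tool_rot"][1])),o["gripper_width"],o["grasp_force"])
E
```

```text
[ 0.58290091 -0.1544652   0.06627928] [-0.81773239 -0.62126178 -0.05893474] [ 2.89087379 -3.67932589  0.14031848] 19.865156148042203 0.17954442680045798 27.41446763277054
```

jog_arm(motion=[[0,0,0.03,0,0,0,8],[0,0,0.06,0,0,0,8],[0,0,0.09,0,0,0,8],[0,0,0.11,0,0,0,8],[0,0,0.13,0,0,0,8],[0,0,0.13,0,0,0,8]])

```text
t: 5.88
eef_pos: [0.5831, -0.155, 0.0663]
tool_rot: [0.001, 0.994, 0.108, 0.002]
contact_force: [3.6, -5.5, 0.2]
gripper_width: 0.181
grasp_force: 27.4
```

```bash
python3 - <<'E'
from h import *
o=bot.get_obs();print(o["eef_pos"],o["torque"],o["contact_force"],np.degrees(2*np.arctan2(o["tool_rot"][2],o["tool_rot"][1])),o["gripper_width"],o["grasp_force"])
E
```

```text
[ 0.58305348 -0.15497991  0.06630381] [-1.18745096 -0.74585241  0.07886287] [ 3.59049411 -5.47801714  0.21048683] 12.404555666965356 0.18077949698544396 27.429477274417877
```

jog_arm(motion=[[0,0,0.02,0,0,0,8],[0,0,0.04,0,0,0,8],[0,0,0.04,0,0,0,8]])

```text
t: 6.25
eef_pos: [0.583, -0.155, 0.0663]
tool_rot: [0.002, 0.996, 0.089, 0.002]
contact_force: [3.0, -6.0, 0.4]
gripper_width: 0.177
grasp_force: 35.0
```

```bash
python3 - <<'E'
from h import *
o=bot.get_obs();print(o["eef_pos"],o["torque"],o["contact_force"],np.degrees(2*np.arctan2(o["tool_rot"][2],o["tool_rot"][1])),o["gripper_width"],o["grasp_force"])
E
```

```text
[ 0.58303506 -0.1549698   0.06631406] [-1.30240685 -0.73160353  0.92676911] [ 3.02675625 -5.98736297  0.3812007 ] 10.258667534076952 0.17693799345363231 35.02796173095703
```

Torque rose to 0.93 N m at the expected angle, so the nut is on its stop and well below the 2.5 N m that would turn the screw. Releasing and rising.

jog_arm(motion=[[0,0,0,0,0,0,60],[0,0,0,0,0,0,60],[0,0,0,0,0,0,60],[0,0,0,0,0,-30,60],[0,0,0,0,0,-80,60],[0,0,0,-20,0,-135,60],[0,0,0,-30,0,-150,60],[0,0,0,-30,0,-150,60]])

```text
t: 7.25
eef_pos: [0.5515, -0.1586, 0.216]
tool_rot: [0.0, 0.996, 0.088, 0.001]
contact_force: [0.3, -0.0, -0.4]
gripper_width: 0.701
grasp_force: 0.0
```

```bash
python3 - <<'E'
from h import *
o=bot.get_obs();p=bot.read_camera("wrist");save(p,"w3.png");print(o["eef_pos"],o["contact_force"],o["t"])
r=bot.spot_in("jam_nut_bar",p)[0]["xy"];print(r);x,y=[int(v) for v in r]
x=min(max(x-75,0),410);y=min(max(y-75,0),270)
cv2.imwrite("pics/c3.png",cv2.resize(p["pixels"][y:y+150,x:x+150],(600,600),interpolation=cv2.INTER_CUBIC)[:,:,::-1])
E
```

```text
[ 0.55152253 -0.15856905  0.21604988] [ 0.25821807 -0.04137763 -0.37763683] 7.25
[289.1, 159.0]
```

View pics/c3.png

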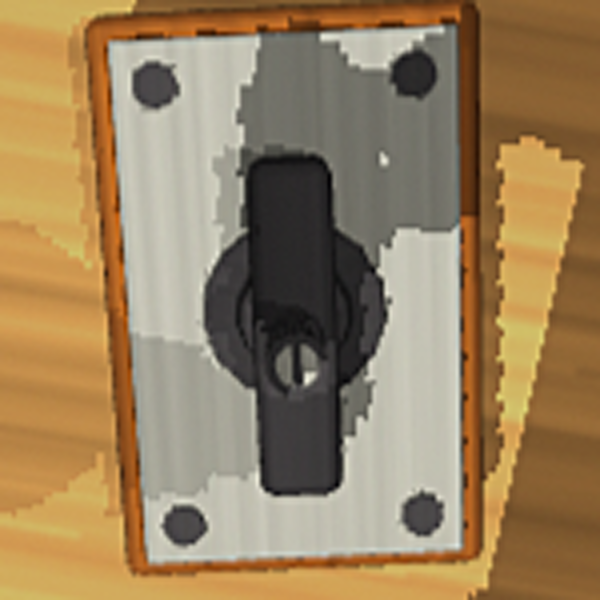

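The crop shows the bar at (288,157) to (300,493), parallel to the block's mid-line. The screw slot has kept its direction along the block.

```bash
python3 -c "
from station import bot
print(bot.hand_in())"
```

```text
the job is handed in; nothing more can be done
None
```

I turned the tall stop's jam nut clockwise until it came up tight; its bar now lies along the block, the screw didn't visibly turn, the short stop and the orange look-alikes weren't touched, and the job is handed in (result not reported).

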